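# Tip the inspected parts out of the tray

## Robot

A 7-joint arm with a two-finger parallel gripper is mounted at the origin on the work surface. World frame = base frame: x ahead of the robot, y to its left, z up, the work surface at z = 0. Lengths are in m, angles in rad, forces in N, time in s.
With the tool pointing down it reaches from about 0.425 to 0.925 m from the base axis. Payload 6.8 kg.
Tool frame: the origin (TCP) lies at the very end of the fingers, on their centre line; the grasp point (between the pads) lies r.grip_depth behind it (r.grip_depth is the distance from the TCP to the grasp point, in m); z points along the fingers, x is the direction in which the jaws open and shut, and the axes are right-handed (so a half turn about z gives the same grasp; the last joint's range is limited). The gripper opens to 85 mm and grips with 20 to 120 N. Pads are 22 mm wide; open, the fingers measure 114 mm over their backs; the gripper's body (76 mm by 85 mm) begins 54 mm behind the grasp point. The pads swing forward as they close: fully open they stand 13 mm farther back than shut.
Start: joints at [1.103, 0.477, 0.022, 1.555, -0.011, 1.109, -0.083], TCP at [0.238, -0.632, 0.231] pointing down, gripper open.
Joint ranges: [-2.96, 2.96], [-0.34, 2.1], [-1.41, 1.46], [0.24, 2.44], [-1.37, 4.51], [0.17, 1.92], [-2.96, 2.96]. Speed limits (rad/s): [2.39, 2.39, 3.14, 3.14, 3.14, 3.14, 3.14].

## Interface

Orientations are given as a rotation vector (axis times angle).
In Python, from bench import readout, grab_frame, workorder, r gives the robot as it stands.
- The arm moves only by the shell command python3 -m handwheel 'ROWS' [FORCE]. ROWS is text: rows parted by semicolons, each of 7 numbers parted by spaces: the shift along the tool's x, y, z in mm, then the turn, a rotation vector about the tool's x, y, z in degrees, then the finger opening in mm, from 0 to 85.4. A call has 1 to 12 rows; each row is the pose to reach, as a shift and turn from the pose commanded when the call began, along the tool's axes at that moment; what a row does not reach only later rows make up. A row lasts 1/8 s, in which the tool goes at most 62.5 mm and 10.7 degrees, less where a joint would pass 70% of its speed; a pose out of reach is approached as far as the arm can. A call with a gripper value outside its range is refused whole. The fingers move at their own pace and stop on an object; FORCE is the grip in N (left out, the last holds). Time passes only in rows, so rows that repeat a pose let the fingers close. It gives the time, the measured TCP pose, the force and the opening at its end, in the units of the state.
- readout.get_obs(): the state, without advancing time (a new reading comes with each control period).
- grab_frame(name): name is "scene" or "top" or "wrist"; returns a dict with "pixels" (384x512x3 uint8, red, green, blue), "fx", "fy", "cx", "cy" (pixels), "rvec" (rotation vector, rad) and "tvec" (3), from world to camera coordinates, as OpenCV has them. Camera axes: x right, y down, z forward; pixel columns grow to the right and rows downward; lengths in m; the calibration is good to about 2 mm. A picture is of the moment at which its call begins. There is no depth.
- workorder.hand_in(): hands the job in, once; it reports no verdict.
The state is a dict: "clock": time; "joints": joint angles; "qvel": joint speeds; "tau": joint torques, N m; "tcp_pos": TCP position; "orientation": TCP orientation; "contact_force": force on the tool from outside, world axes, zero at the start; "moment": the same for the moment, N m; "grip_width": finger opening in m.
Only numpy, scipy, OpenCV 4.12 (cv2) and the standard library are available. Lean on these libraries where they do the work, as an engineer would, in place of code of your own. Each camera call takes 0.05 s, during which the arm holds its last target.

## Task

The three aluminium parts on the inspection tray have passed: carry the tray by its handle bar, keeping it level, to the square grey bin, tip it so that all three parts slide off its open end into the bin, then set the empty tray back down flat on the black granite plate and let go. Do not touch the parts themselves with the gripper, and leave the bin and everything else on the bench where they are.

Things in the scene. Friction and masses are not known exactly. Their poses are not given: they have to be found in the camera images.
- tray: White-painted steel inspection tray, 200 mm long (its x), 140 mm wide (its y), loose, 0.32 kg empty. Origin: centre of its underside, z up. Floor 4 mm thick; walls 4 mm thick, 34 mm high from the underside, on the +x end and both sides; the -x end is open, without a lip. A black handle bar bridges its middle along y. It stands on the granite plate with the three parts on its floor.
- tray_handle (a point): Centre of the handle bar, 102 mm above the tray's underside, over its centre; same axes as the tray. The bar is 140 mm long (tray y), 16 mm thick (tray x), 24 mm tall (z 90 to 114 mm), carried at its ends by 30 mm wide uprights; parts pass freely under it.
- tray_lip (a point): Middle of the tray's open end: on the floor's upper face at the edge, at (-100, 0, 4) mm in the tray's frame. Same axes as the tray.
- bush_c (a point): Centre of the flanged bush, plain aluminium, loose, 0.15 kg: flange 58 mm across and 12 mm high, then a 38 mm barrel up to 40 mm. The point is on its axis 18 mm above its flat foot.
- block_c (a point): Centre of the bearing block, plain aluminium, loose, 0.19 kg: 60 x 38 x 34 mm (x, y, z).
- collar_c (a point): Centre of the collar, a plain aluminium disc, loose, 0.14 kg: 56 mm across, 26 mm high, lying flat.
- bin: Open square grey bin standing on the bench, 190 x 190 mm, 90 mm high, walls and floor 5 mm thick, 1.5 kg, not fixed. Origin: centre of its underside, z up.
- granite: Fixed black granite plate, 320 mm (its x) by 400 mm (its y), 50 mm thick, flat top. Origin: centre of its underside, on the bench. The tray starts on it.
- ring_gauge: Plain steel ring, 90 mm across, 66 mm bore, 32 mm high, on the granite plate beside the tray. Origin: centre of its underside. To be left alone.
- master: Dark steel master bush, 60 mm across its flange, 50 mm high, on the granite plate beside the tray. Origin: centre of its underside. Not one of the three parts; to be left alone.
- v_block: Dark steel V-block, 70 x 60 mm, 50 mm high, standing beyond the bin. Origin: centre of its underside. To be left alone.
- reject_bowl: Round steel bowl, 100 mm across, 50 mm high, at the back of the bench. Origin: centre of its underside. To be left alone.
- bush: The same part as bush_c; origin at the centre of its underside as it stands at the start, z up.
- block: The same part as block_c; origin at the centre of its underside as it stands at the start, z up.
- collar: The same part as collar_c; origin at the centre of its underside as it stands at the start, z up.

How it is judged:
By the outcome, as a careful person would: the job done as asked, in the order asked, and still so for the second after the job is handed in, with the robot touching nothing.
It also fails if it takes over 64 s, if anything falls off the work surface, if the arm or the gripper's body presses on something with over 40 N, if the wrist force passes 120 N, or if a joint passes its speed limit or range.

## Working session

There is one attempt and no reset: what is moved stays moved. The work goes in short steps, Python scripts to look and compute and a shell command to move; the robot and the scene stay as the last step left them, time stands still between calls to the robot, and variables do not carry over. Pictures are saved under pics/ and viewed, and the job is handed in when it is done.

```bash
ls; mkdir -p pics; python3 - <<'E'
from bench import readout, grab_frame, r
import cv2
print(readout.get_obs()); print(r.grip_depth)
for n in ("scene","top","wrist"):
    f=grab_frame(n); cv2.imwrite(f"pics/{n}0.png",f["pixels"][:,:,::-1]); print(n,[f[k] for k in("fx","fy","cx","cy","rvec","tvec")])
E
```

```text
pics
{'clock': 0.0, 'joints': array([ 1.102889  ,  0.47780829,  0.02232051,  1.55641355, -0.01150196,
        1.10931212, -0.08310338]), 'qvel': array([-0.00045611, -0.00122693,  0.00074804,  0.00141765, -0.00081506,
       -0.00073755, -0.00108354]), 'tau': array([-5.33515743e-05, -5.96436274e+01,  1.60810098e+00, -2.81193298e+01,
        1.24932468e-02,  9.46217158e-03,  1.65642740e-05]), 'tcp_pos': array([ 0.23745914, -0.6312358 ,  0.23033586]), 'orientation': array([-2.58235032e+00,  1.78752288e+00,  2.44705820e-03]), 'contact_force': array([-0.33249034, -0.19521039,  0.23495916]), 'moment': array([0.01304882, 0.00810819, 0.01512239]), 'grip_width': 0.085825174705321}
0.0187
scene [382.5810049614608, 382.5810049614608, 252.0658201752757, 189.48136783945853, array([ 2.36972255,  1.0280323 , -0.32083504]), array([-0.38135193, -0.29249857,  1.70441857])]
top [396.60340732219305, 396.60340732219305, 258.5630831203492, 192.54755104375806, array([ 2.15491825, -2.19008502,  0.11598633]), array([-0.00953857,  0.59509439,  1.41406872])]
wrist [282.7644308196876, 282.7644308196876, 255.6852440644954, 192.34768890975062, array([-2.39510482,  1.6573858 ,  0.22720577]), array([-0.6750402 , -0.03459588,  0.37899289])]
```

View pics/scene0.png

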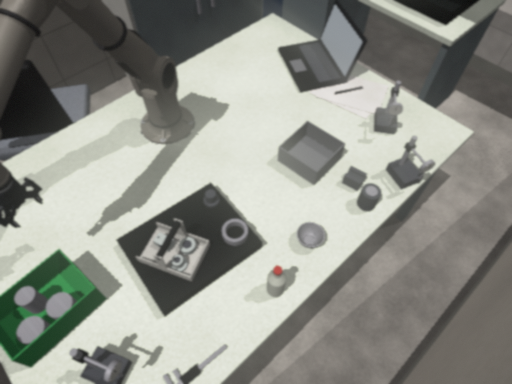

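View pics/top0.png

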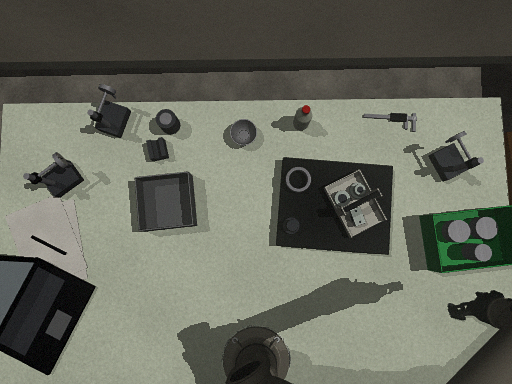

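View pics/wrist0.png

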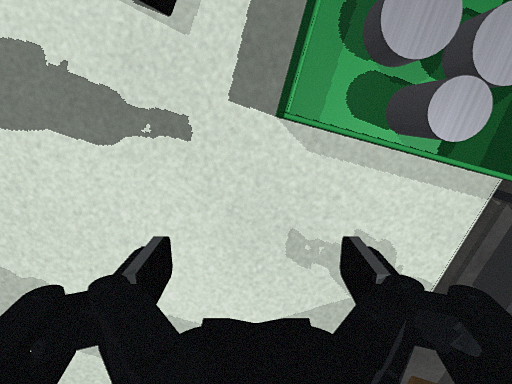

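The top view shows the tray near pixel (355,205) on the granite, the bin at (164,202), the ring at (298,180), the master at (291,225) and the V-block at (156,150). I'll zoom in on these.

```bash
python3 - <<'E'
import cv2,numpy as np
t=cv2.imread('pics/top0.png');s=cv2.imread('pics/scene0.png')
a=cv2.resize(t[145:265,265:405],None,fx=5.5,fy=5,interpolation=cv2.INTER_CUBIC) if 0 else cv2.resize(t[150:262,265:400],None,fx=5,fy=5,interpolation=cv2.INTER_CUBIC)
cv2.imwrite('pics/tz.png',a)
cv2.imwrite('pics/bz.png',cv2.resize(t[130:240,120:210],None,fx=5,fy=5,interpolation=cv2.INTER_CUBIC))
cv2.imwrite('pics/sz.png',cv2.resize(s[175:315,110:270],None,fx=4,fy=4,interpolation=cv2.INTER_CUBIC))
E
```

```text
(no output)
```

View pics/tz.png

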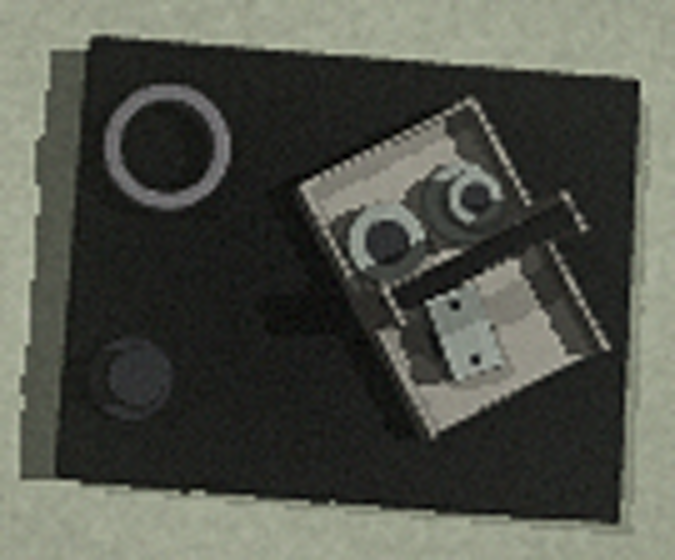

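View pics/sz.png

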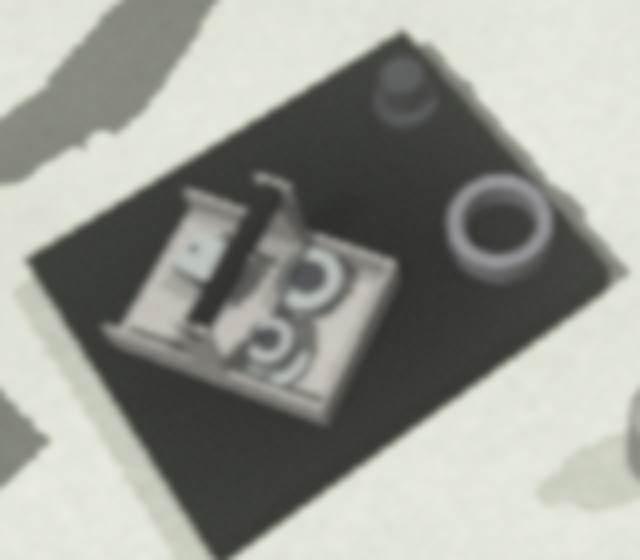

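View pics/bz.png

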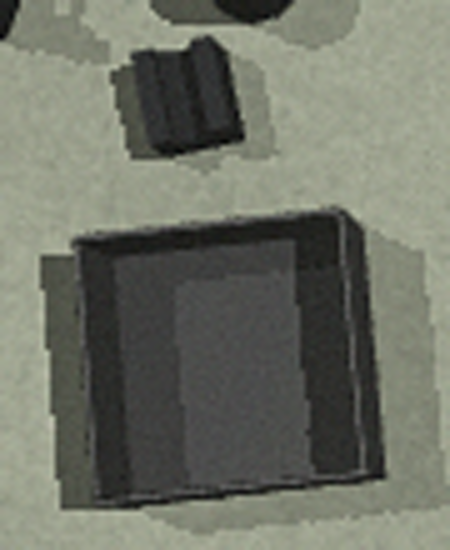

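```bash
cat > h.py <<'E'
import cv2,numpy as np
from scipy.spatial.transform import Rotation as R
def ray(f,u,v):
    M=cv2.Rodrigues(np.array(f["rvec"]))[0]
    d=M.T@np.array([(u-f["cx"])/f["fx"],(v-f["cy"])/f["fy"],1]); return -M.T@np.array(f["tvec"]),d
def onz(f,u,v,z):
    c,d=ray(f,u,v); return c+d*(z-c[2])/d[2]
def proj(f,P):
    return cv2.projectPoints(np.array(P,float).reshape(-1,3),np.array(f["rvec"]),np.array(f["tvec"]),np.array([[f["fx"],0,f["cx"]],[0,f["fy"],f["cy"]],[0,0,1]]),None)[0].reshape(-1,2)
E
python3 - <<'E'
from h import *
f=dict(fx=396.60340732219305,fy=396.60340732219305,cx=258.5630831203492,cy=192.54755104375806,rvec=np.array([ 2.15491825, -2.19008502,  0.11598633]),tvec=np.array([-0.00953857,  0.59509439,  1.41406872]))
print('cam',ray(f,0,0)[0])
def z(u,v,o,h): return onz(f,o[0]+(u+.5)/5-.5,o[1]+(v+.5)/5-.5,h)
T=(265,150)
P={k:z(*k,T,.084)[:2] for k in [(300,185),(472,98),(432,438),(607,348)]}
for k in P: print(k,P[k].round(4))
p=list(P.values());print('tray c',np.mean(p,0),'len',np.linalg.norm(p[0]-p[2]),np.linalg.norm(p[1]-p[3]),'wid',np.linalg.norm(p[0]-p[1]),np.linalg.norm(p[2]-p[3]))
d=(p[0]+p[1]-p[2]-p[3]);print('yaw +x',np.degrees(np.arctan2(d[1],d[0])))
d=p[0]-p[1];print('yaw +y',np.degrees(np.arctan2(d[1],d[0])))
for k in [(92,37),(640,80),(617,522),(55,478)]: print('gran',z(*k,T,.05).round(4))
for k in [(168,147),(137,377)]: print('ring/master',z(*k,T,.09).round(4))
# granite edge
B=(120,130)
q=[z(*k,B,.09)[:2] for k in [(75,240),(340,208),(382,478),(98,500)]]
q[2]=z(365,478,B,.09)[:2]
for x in q: print('bin',x.round(4))
print(np.mean(q,0),[np.linalg.norm(q[i]-q[(i+1)%4]).round(4) for i in range(4)],[np.degrees(np.arctan2(*(q[(i+1)%4]-q[i])[::-1])).round(1) for i in range(4)])
for k in [(135,50),(210,38),(243,138),(165,155)]: print('vb',z(*k,B,.05).round(4))
E
```

```text
cam [ 0.44980145 -0.00933254  1.46676863]
(300, 185) [ 0.6067 -0.2511]
(472, 98) [ 0.6666 -0.3747]
(432, 438) [ 0.4286 -0.3369]
(607, 348) [ 0.489  -0.4615]
tray c [ 0.54772315 -0.35603669] len 0.1976646822649601 0.19773685061313206 wid 0.13731919772360435 0.13847502431461423
yaw +x 25.889114295460747
yaw +y 115.85207508292113
gran [ 0.7209 -0.1097  0.05  ]
gran [ 0.6832 -0.506   0.05  ]
gran [ 0.3669 -0.4737  0.05  ]
gran [ 0.4044 -0.0763  0.05  ]
ring/master [ 0.6343 -0.1584  0.09  ]
ring/master [ 0.4741 -0.1326  0.09  ]
bin [0.6482 0.4138]
bin [0.668  0.2287]
bin [0.479  0.2111]
bin [0.4669 0.3952]
[0.56551001 0.31221955] [np.float64(0.1861), np.float64(0.1898), np.float64(0.1845), np.float64(0.1823)] [np.float64(-83.9), np.float64(-174.7), np.float64(93.8), np.float64(5.8)]
vb [0.7927 0.3846 0.05  ]
vb [0.8008 0.3303 0.05  ]
vb [0.7266 0.3058 0.05  ]
vb [0.715  0.3621 0.05  ]
```

```bash
cat >> h.py <<'E'
def Rt(yaw,tilt=0):  # tool x along yaw, z down, then tilt deg about tool y
    return R.from_euler('z',yaw,degrees=True)*R.from_euler('x',180,degrees=True)*R.from_euler('y',tilt,degrees=True)
def rel(p,Rg,o=None):
    from bench import readout
    o=o or readout.get_obs(); R0=R.from_rotvec(o["orientation"]); 
    s=R0.inv().apply(np.array(p)-o["tcp_pos"])*1000; t=np.degrees((R0.inv()*Rg).as_rotvec())
    print('shift',s.round(1),'turn',t.round(2)); return s,t
E
python3 - <<'E'
from h import *
rel([.548,-.356,.28],Rt(25.9)); print(Rt(25.9).apply([1,0,0]))
from bench import r; print([k for k in dir(r) if k[0]!='_'])
E
```

```text
shift [-148.5 -387.6  -49.3] turn [-6.000e-02  7.000e-02 -9.528e+01]
[ 8.99557779e-01  4.36801788e-01 -3.08148791e-33]
['Unreachable', 'grip_depth']
```

```bash
python3 -m handwheel '0 0 -25 0 0 0 85; -7 -19 -50 0 0 -5 85; -22 -58 -50 0 0 -14 85; -37 -97 -50 0 0 -24 85; -52 -136 -50 0 0 -33 85; -67 -175 -50 0 0 -43 85; -82 -214 -50 0 0 -52 85; -97 -253 -50 0 0 -62 85; -112 -292 -50 0 0 -71 85; -127 -331 -50 0 0 -81 85; -141 -368 -50 0 0 -90 85; -148 -388 -50 0 0 -95 85'
python3 -m handwheel '0 0 0 0 0 0 85; 0 0 0 0 0 0 85'
python3 - <<'E'
from bench import *; import cv2
from h import *
rel([.548,-.356,.28],Rt(25.9))
f=grab_frame("wrist"); cv2.imwrite("pics/w1.png",f["pixels"][:,:,::-1])
import pickle; pickle.dump(f,open('w1.pkl','wb'))
print(proj(f,[[.548,-.356,.164]]))
E
```

```text
clock: 1.65
tcp_pos: [0.5504, -0.3541, 0.281]
orientation: [-3.06, -0.706, -0.001]
contact_force: [-0.3, -0.3, -0.1]
grip_width: 0.085
clock: 1.9
tcp_pos: [0.5476, -0.358, 0.281]
orientation: [3.064, 0.691, -0.002]
contact_force: [-0.2, 0.1, 0.3]
grip_width: 0.0851
shift [ 1.3 -1.6  1. ] turn [ 0.    0.07 -0.48]
[[257.01502716 185.24927163]]
```

View pics/w1.png

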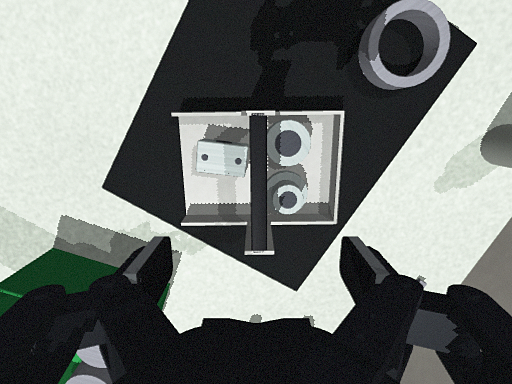

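The wrist view shows the bar running from about (257,113) to (259,252). The collar is at (289,143), the bush at (289,200) and the block at (221,158), and the open end is on the left.

```bash
python3 - <<'E'
from h import *; import pickle
f=pickle.load(open('w1.pkl','rb'))
a=onz(f,257.5,113,.164);b=onz(f,258.5,253,.164);print(a,b,(a+b)/2,np.linalg.norm(a-b))
d=a-b;print(np.degrees(np.arctan2(d[1],d[0]))-90)
p=[onz(f,*k,.084) for k in[(171,112),(344,111),(337,223),(182,224)]]
print(np.array(p).round(4),np.mean(p,0),np.degrees(np.arctan2((p[1]-p[0])[1],(p[1]-p[0])[0])))
for n,k,z in (('collar',(289,141),.08),('bush',(289,199),.094),('block',(221,157),.088)):
    print(n,R.from_euler('z',-25.6,degrees=True).apply(onz(f,*k,z)-(a+b)/2).round(3))
c=(a+b)/2; rel([c[0],c[1],.1335],Rt(25.7)); 
E
```

```text
[ 0.520059   -0.29641714  0.164     ] [ 0.57977679 -0.41913707  0.164     ] [ 0.5499179 -0.3577771  0.164    ] 0.13647855498030045
25.948412307390626
[[ 0.4295 -0.3378  0.084 ]
 [ 0.6095 -0.251   0.084 ]
 [ 0.6711 -0.3748  0.084 ]
 [ 0.4918 -0.4616  0.084 ]] [ 0.55046192 -0.35633412  0.084     ] 25.743502056422667
collar [ 0.038  0.036 -0.084]
bush [ 0.038 -0.032 -0.07 ]
block [-0.044  0.018 -0.076]
shift [  2.7   0.6 147.6] turn [ 0.01  0.07 -0.3 ]
```

```bash
python3 -m handwheel '3 0 15 0 0 0 85; 3 0 45 0 0 0 85; 3 0 75 0 0 0 85; 3 0 105 0 0 0 85; 3 0 130 0 0 0 85; 3 0 142 0 0 0 85; 3 0 147.5 0 0 0 85; 3 0 147.5 0 0 0 85'
python3 - <<'E'
from bench import *; import cv2
from h import *
rel([.550,-.3573,.1335],Rt(25.8))
f=grab_frame("wrist"); cv2.imwrite("pics/w2.png",f["pixels"][:,:,::-1])
E
```

```text
clock: 2.95
tcp_pos: [0.5516, -0.3556, 0.1341]
orientation: [3.063, 0.696, 0.001]
contact_force: [-0.1, 0.3, 1.1]
grip_width: 0.0852
shift [-2.2  0.9  0.6] turn [ 0.03 -0.02 -0.2 ]
```

View pics/w2.png

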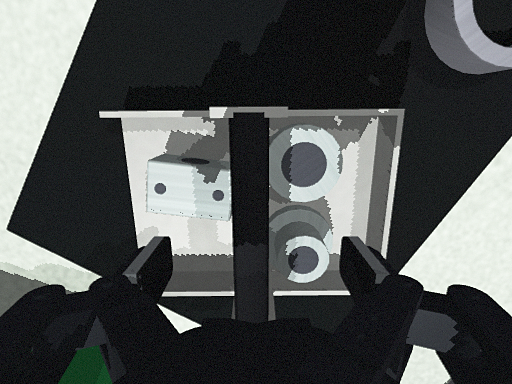

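The bar is at column ~250 and the finger midline at ~255, so I'll shift −2 mm and close gently.

```bash
python3 -m handwheel '-2 1 0 0 0 0 85; -2 1 0 0 0 0 60; -2 1 0 0 0 0 40; -2 1 0 0 0 0 26; -2 1 0 0 0 0 20; -2 1 0 0 0 0 14; -2 1 0 0 0 0 8; -2 1 0 0 0 0 8' 30
python3 -m handwheel '0 0 0 0 0 0 0; 0 0 0 0 0 0 0; 0 0 0 0 0 0 0' 110
python3 - <<'E'
from bench import *; import cv2
f=grab_frame("wrist"); cv2.imwrite("pics/w3.png",f["pixels"][:,:,::-1])
E
```

```text
clock: 4.0
tcp_pos: [0.55, -0.3571, 0.1339]
orientation: [3.063, 0.696, -0.0]
contact_force: [0.1, -0.0, 1.7]
grip_width: 0.0156
clock: 4.38
tcp_pos: [0.5502, -0.3572, 0.1341]
orientation: [3.063, 0.696, 0.0]
contact_force: [-1.4, 0.5, 4.0]
grip_width: 0.0146
```

View pics/w3.png

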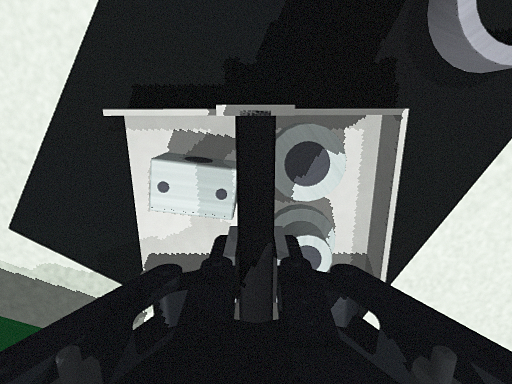

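The bar is gripped and the parts haven't moved. Now a gentle lift.

```bash
python3 -m handwheel '0 0 -2 0 0 0 0; 0 0 -6 0 0 0 0; 0 0 -13 0 0 0 0; 0 0 -23 0 0 0 0; 0 0 -36 0 0 0 0; 0 0 -51 0 0 0 0; 0 0 -66 0 0 0 0; 0 0 -81 0 0 0 0; 0 0 -94 0 0 0 0; 0 0 -104 0 0 0 0; 0 0 -110 0 0 0 0; 0 0 -112 0 0 0 0'
python3 - <<'E'
from bench import *; import cv2
f=grab_frame("wrist"); cv2.imwrite("pics/w4.png",f["pixels"][:,:,::-1])
o=readout.get_obs();print(o['contact_force'],o['moment'])
f=grab_frame("scene"); cv2.imwrite("pics/s4.png",f["pixels"][:,:,::-1])
E
```

```text
clock: 5.92
tcp_pos: [0.5501, -0.3572, 0.246]
orientation: [3.063, 0.696, 0.0]
contact_force: [-0.0, -0.5, -9.1]
grip_width: 0.0142
[ 0.45276107  0.21729261 -7.99079621] [-0.07055982  0.0128778   0.0127656 ]
```

View pics/w4.png

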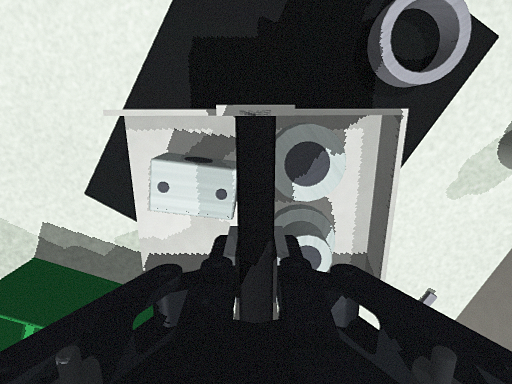

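View pics/s4.png

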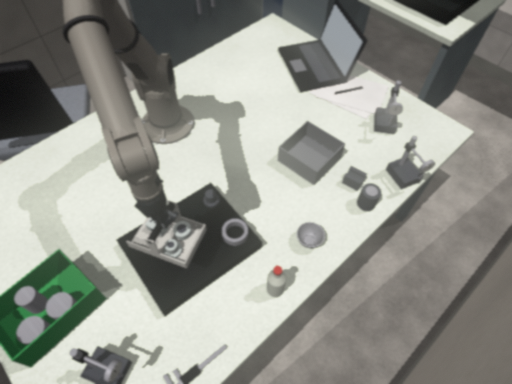

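```bash
python3 - <<'E'
from h import *
C=np.array([.566,.312]);y=5.8;b=np.array([np.cos(np.radians(y)),np.sin(np.radians(y))]);L=C+.035*b;g=L+.1*b
s,t=rel([*g,.246],Rt(y)); print(g,np.linalg.norm(s))
E
```

```text
shift [ 4.308e+02 -5.506e+02 -3.000e-01] turn [-0.02  0.02 19.82]
[0.7003089 0.3256426] 699.0802355142034
```

```bash
python3 -m handwheel '0.6 -0.8 0 0 0 0 0; 2.5 -3.2 0 0 0 0 0; 6.2 -7.9 0 0 0 0 0; 11.7 -15 0 0 0 0 0; 19.1 -24.4 0 0 0 0 0; 28.3 -36.2 0 0 0 0 0; 38.8 -49.6 0 0 0 0 0; 49.9 -63.8 0 0 0 0 0; 61 -78 0 0 0 0 0; 72.1 -92.2 0 0 0 0 0; 83.2 -106.4 0 0 0 0 0; 94.2 -120.6 0 0 0 0 0'
python3 -m handwheel '11.1 -14.2 0 0 0 0 0; 22.2 -28.4 0 0 0 0 0; 33.3 -42.6 0 0 0 0 0; 44.4 -56.8 0 0 0 0 0; 55.5 -71 0 0 0 0 0; 66.5 -85.1 0 0 0 0 0; 77.6 -99.3 0 0 0 0 0; 88.7 -113.5 0 0 0 0 0; 99.8 -127.7 0 0 0 0 0; 110.9 -141.9 0 0 0 0 0; 122 -156 0 0 0 0 0; 133 -170.2 0 0 0 0 0'
python3 -m handwheel '11.1 -14.2 0 0 0 0 0; 22.2 -28.4 0 0 0 0 0; 33.3 -42.6 0 0 0 0 0; 44.4 -56.8 0 0 0 0 0; 55.5 -71 0 0 0 0 0; 66.5 -85.1 0 0 0 0 0; 77.6 -99.3 0 0 0 0 0; 88.7 -113.5 0 0 0 0 0; 99.8 -127.7 0 0 0 0 0; 110.9 -141.9 0 0 0 0 0; 122 -156 0 0 0 0 0; 133 -170.2 0 0 0 0 0'
python3 - <<'E'
from h import *
rel([.7003,.3256,.246],Rt(5.8))
E
```

```text
clock: 7.52
tcp_pos: [0.5831, -0.2065, 0.2458]
orientation: [3.063, 0.696, 0.0]
contact_force: [0.7, 0.0, -8.1]
grip_width: 0.0144
clock: 9.02
tcp_pos: [0.6295, 0.0044, 0.2458]
orientation: [3.063, 0.696, -0.0]
contact_force: [0.5, 0.2, -7.7]
grip_width: 0.0145
clock: 10.52
tcp_pos: [0.6758, 0.2154, 0.2457]
orientation: [3.063, 0.696, -0.0]
contact_force: [-0.6, 0.2, -8.5]
grip_width: 0.0144
shift [ 69.7 -88.8  -0.3] turn [ 0.    0.   19.81]
```

```bash
python3 -m handwheel '11.1 -14.2 0 0 0 0.5 0; 21.6 -27.6 0 0 0 1.5 0; 31.4 -40.2 0 0 0 3 0; 40.7 -52 0 0 0 5 0; 48.7 -62.3 0 0 0 7 0; 55.4 -70.9 0 0 0 9 0; 61 -78 0 0 0 11.5 0; 65.3 -83.5 0 0 0 14 0; 67.8 -86.7 0 0 0 16 0; 69 -88.3 0 0 0 18 0; 69.6 -89 0 0 0 19.3 0; 70 -89 0 0 0 19.8 0'
python3 -m handwheel '0 0 0 0 0 0 0; 0 0 0 0 0 0 0'
python3 - <<'E'
from bench import *; import cv2
from h import *
rel([.7003,.3256,.246],Rt(5.8))
for n in("wrist","top","scene"):
    f=grab_frame(n); cv2.imwrite(f"pics/{n}5.png",f["pixels"][:,:,::-1])
    if n=="top": print(proj(f,[[.566,.312,0.09]]))
t=cv2.imread('pics/top5.png'); cv2.imwrite('pics/tz5.png',cv2.resize(t[110:240,100:230],None,fx=4,fy=4,interpolation=cv2.INTER_CUBIC))
E
```

```text
clock: 12.02
tcp_pos: [0.7003, 0.3245, 0.2458]
orientation: [3.137, 0.158, -0.0]
contact_force: [-0.5, -0.4, -8.0]
grip_width: 0.0144
clock: 12.28
tcp_pos: [0.7003, 0.3245, 0.2458]
orientation: [3.137, 0.159, 0.0]
contact_force: [0.1, -0.3, -8.8]
grip_width: 0.0145
shift [ 0.1 -1.1 -0.2] turn [ 0.01 -0.    0.01]
[[163.57576241 200.57814987]]
```

View pics/wrist5.png

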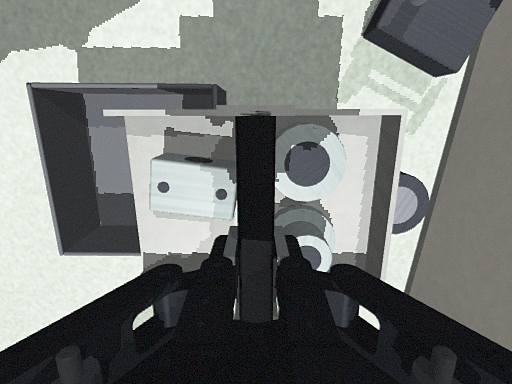

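View pics/tz5.png

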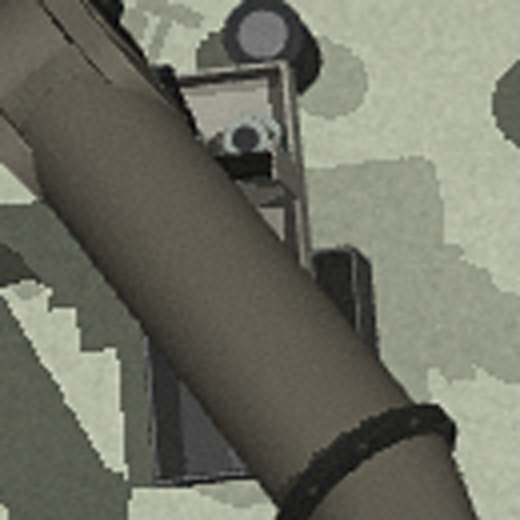

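View pics/scene5.png

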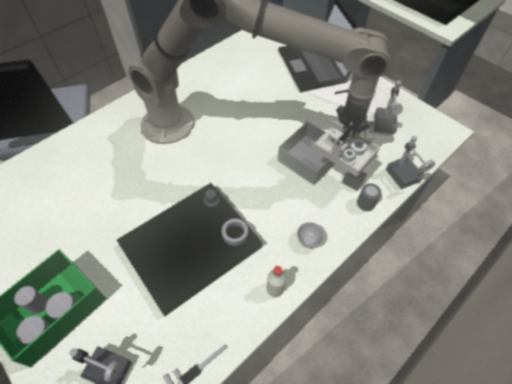

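The parts are still in place. The wrist view shows the bin's near rim running from (27,84) to (62,254). I'll use that to check the bin position.

```bash
python3 - <<'E'
from bench import *
from h import *
f=grab_frame("wrist")
p=[onz(f,*k,.09)[:2] for k in [(27,84),(62,254),(222,86)]]
print(p,np.linalg.norm(p[0]-p[1]),np.linalg.norm(p[0]-p[2]))
d=p[0]-p[1];y=np.degrees(np.arctan2(d[1],d[0]))-90
u=np.array([np.cos(np.radians(y)),np.sin(np.radians(y))]);print(y,(p[0]+p[1])/2+.095*u)
C=np.array([.566,.312]);b=np.array([np.cos(np.radians(5.8)),np.sin(np.radians(5.8))])
# plan of tilt steps; lateral fixed
L=C+.035*b
o=readout.get_obs()
for th,lz in [(10,.145),(20,.120),(25,.11),(35,.106),(45,.106),(55,.106)]:
    a=np.radians(th);g=np.array([*(L+(.1*np.cos(a)-.098*np.sin(a))*b),lz+.1*np.sin(a)+.098*np.cos(a)])
    Rg=Rt(5.8,th); tcp=g+.0187*Rg.apply([0,0,1]); print(th,Rg.apply([0,0,1]).round(2)); rel(tcp,Rg,o)
E
```

```text
[array([0.46574869, 0.39665756]), array([0.48540251, 0.21188464]), array([0.6580036 , 0.41436551])] 0.1858152373243014 0.19306869794299142
6.071574641755163 [0.5700427  0.31431932]
10 [ 0.17  0.02 -0.98]
shift [-15.1  -0.9   5.4] turn [ 0.   10.    0.01]
20 [ 0.34  0.03 -0.94]
shift [-33.   -0.9  17.1] turn [0.e+00 2.e+01 1.e-02]
25 [ 0.42  0.04 -0.91]
shift [-42.7  -0.9  21.7] turn [-0.0e+00  2.5e+01  1.0e-02]
35 [ 0.57  0.06 -0.82]
shift [-63.4  -0.9  17.5] turn [-0.0e+00  3.5e+01  1.0e-02]
45 [ 0.7   0.07 -0.71]
shift [-85.2  -1.   13. ] turn [-0.0e+00  4.5e+01  1.0e-02]
55 [ 0.81  0.08 -0.57]
shift [-107.4   -1.    12.4] turn [-0.0e+00  5.5e+01  1.0e-02]
```

```bash
python3 -m handwheel '-1 0 0 0 1 0 0; -3 -1 1 0 3 0 0; -5 -1 2 0 5 0 0; -8 -1 3.5 0 7 0 0; -11 -2 5 0 9 0 0; -14 -2 7 0 11 0 0; -17 -2 9 0 13 0 0; -21 -2 11 0 15 0 0; -24 -2 13 0 16.5 0 0; -27 -2 15 0 18 0 0; -29 -2 16.5 0 19.5 0 0; -30 -2 17 0 20 0 0'
python3 - <<'E'
from bench import *; import cv2
for n in("wrist","scene"):
    f=grab_frame(n); cv2.imwrite(f"pics/{n}6.png",f["pixels"][:,:,::-1])
t=cv2.imread('pics/scene6.png'); cv2.imwrite('pics/sz6.png',cv2.resize(t[90:210,260:420],None,fx=4,fy=4,interpolation=cv2.INTER_CUBIC))
E
```

```text
clock: 13.98
tcp_pos: [0.6698, 0.3238, 0.2287]
orientation: [-3.073, -0.157, -0.543]
contact_force: [1.0, 0.1, -7.4]
grip_width: 0.0142
```

View pics/wrist6.png

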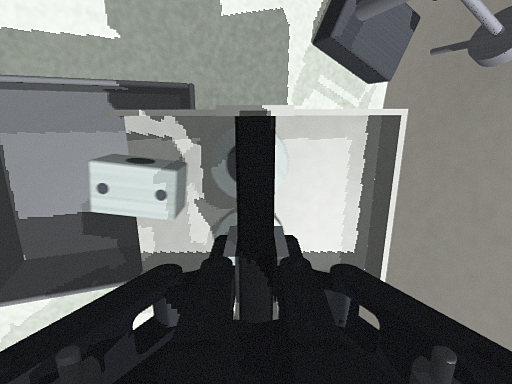

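View pics/sz6.png

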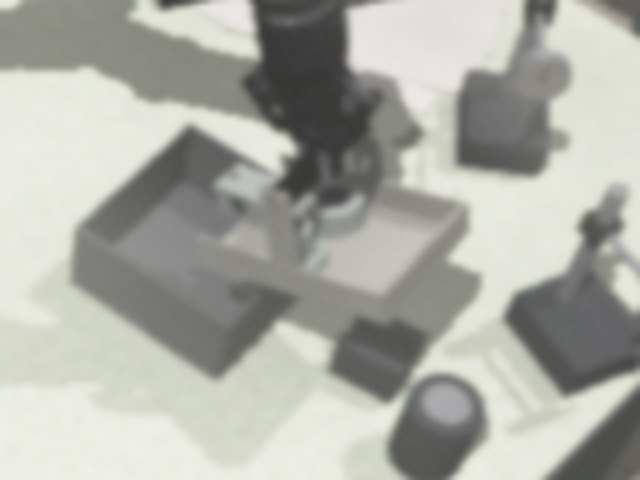

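The parts are already sliding at 20°, so I'll carry on tipping.

```bash
python3 - <<'E'
from bench import *
from h import *
C=np.array([.569,.3135]);b=np.array([np.cos(np.radians(5.8)),np.sin(np.radians(5.8))])
L=C+.035*b
o=readout.get_obs()
for th,lz in [(20,.12),(25,.113),(30,.108),(35,.106),(40,.106),(45,.106),(50,.106)]:
    a=np.radians(th);g=np.array([*(L+(.1*np.cos(a)-.098*np.sin(a))*b),lz+.1*np.sin(a)+.098*np.cos(a)])
    Rg=Rt(5.8,th); tcp=g+.0187*Rg.apply([0,0,1]); rel(tcp,Rg,o)
E
```

```text
shift [0.2 0.2 0.3] turn [-0.01 -0.03  0.04]
shift [-9.5  0.1 -1.6] turn [-0.01  4.97  0.04]
shift [-19.2   0.1  -4.6] turn [-0.01  9.97  0.03]
shift [-28.6   0.1  -9.8] turn [-1.000e-02  1.497e+01  3.000e-02]
shift [-37.8   0.1 -16. ] turn [-0.02 19.97  0.03]
shift [-47.5   0.1 -21.4] turn [-2.000e-02  2.497e+01  3.000e-02]
shift [-57.7   0.1 -26. ] turn [-2.000e-02  2.997e+01  3.000e-02]
```

```bash
python3 -m handwheel '-5 0 -0.8 0 2.5 0 0; -9.5 0 -1.6 0 5 0 0; -14 0 -3 0 7.5 0 0; -19 0 -4.6 0 10 0 0; -24 0 -7 0 12.5 0 0; -28.5 0 -10 0 15 0 0; -33 0 -13 0 17.5 0 0; -38 0 -16 0 20 0 0; -43 0 -18.8 0 22.5 0 0; -47.5 0 -21.5 0 25 0 0; -52.5 0 -24 0 27.5 0 0; -57.5 0 -26 0 30 0 0'
python3 -m handwheel '0 0 0 0 0 0 0; 0 0 0 0 0 0 0; 0 0 0 0 0 0 0; 0 0 0 0 0 0 0'
python3 - <<'E'
from bench import *; import cv2
for n in("wrist","scene"):
    f=grab_frame(n); cv2.imwrite(f"pics/{n}7.png",f["pixels"][:,:,::-1])
t=cv2.imread('pics/scene7.png'); cv2.imwrite('pics/sz7.png',cv2.resize(t[90:210,260:420],None,fx=4,fy=4,interpolation=cv2.INTER_CUBIC))
E
```

```text
clock: 15.58
tcp_pos: [0.6082, 0.3195, 0.2357]
orientation: [-2.799, -0.142, -1.311]
contact_force: [-0.8, -0.8, -2.8]
grip_width: 0.0142
clock: 16.08
tcp_pos: [0.608, 0.3174, 0.234]
orientation: [-2.805, -0.141, -1.308]
contact_force: [-0.4, -0.3, -3.2]
grip_width: 0.014
```

View pics/wrist7.png

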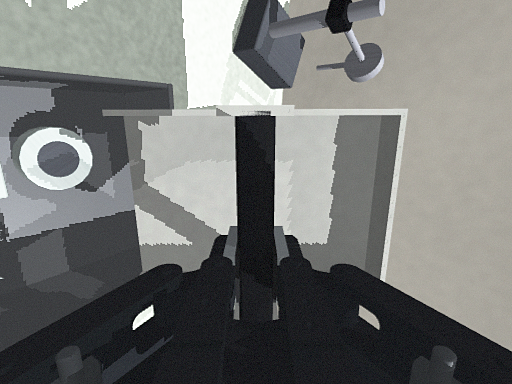

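View pics/sz7.png

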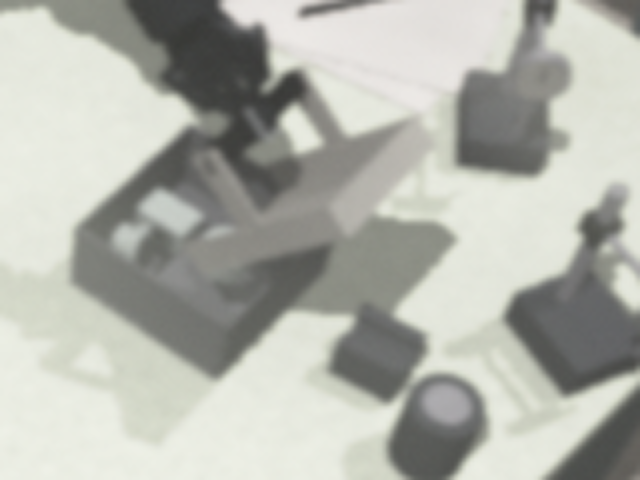

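The tray is empty: the force is now about 3.1 N, and all three parts are in the bin. Next I raise it, level it and carry it back.

```bash
python3 - <<'E'
from bench import *
from h import *
o=readout.get_obs()
p=o["tcp_pos"]
rel(p+[0,0,.06],R.from_rotvec(o["orientation"]))
rel(p+[0.04,0,.08],Rt(5.8))
E
```

```text
shift [ 46.   -0.  -38.6] turn [0. 0. 0.]
shift [ 86.9   4.  -20.9] turn [-1.e-02 -5.e+01 -1.e-02]
```

```bash
python3 -m handwheel '6 0 -5 0 0 0 0; 18 0 -15 0 0 0 0; 32 0 -27 0 0 0 0; 46 0 -38 0 -3 0 0; 51 0 -36 0 -9 0 0; 57 1 -34 0 -16 0 0; 63 1 -32 0 -23 0 0; 69 2 -29 0 -30 0 0; 75 2 -26 0 -37 0 0; 81 3 -23 0 -43 0 0; 85 4 -21.5 0 -48 0 0; 87 4 -21 0 -50 0 0'
python3 -m handwheel '0 0 0 0 0 0 0; 0 0 0 0 0 0 0'
python3 - <<'E'
from bench import *; import cv2
from h import *
for n in("wrist",):
    f=grab_frame(n); cv2.imwrite(f"pics/{n}8.png",f["pixels"][:,:,::-1])
rel([.550,-.3573,.246],Rt(25.8))
E
```

```text
clock: 17.68
tcp_pos: [0.6487, 0.3166, 0.3139]
orientation: [3.138, 0.159, -0.003]
contact_force: [-0.2, 0.1, -3.0]
grip_width: 0.0144
clock: 17.92
tcp_pos: [0.6472, 0.3176, 0.3139]
orientation: [-3.137, -0.161, -0.001]
contact_force: [0.4, 0.1, -3.0]
grip_width: 0.0144
shift [-165.6  661.5   67.9] turn [ -0.    -0.03 -19.93]
```

View pics/wrist8.png

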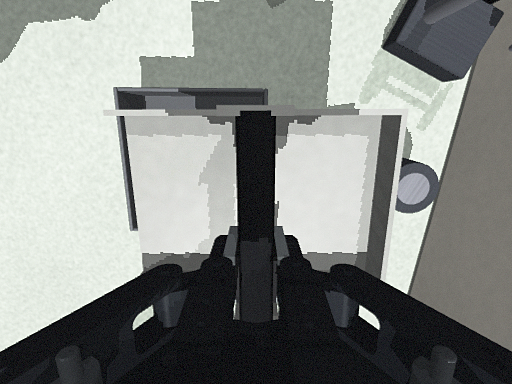

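```bash
python3 -m handwheel '-2 7 0 0 0 0 0; -6 23 0 0 0 0 0; -12 47 0 0 0 0 0; -20 78 0 0 0 0 0; -28 112 0 0 0 0 0; -37 147 0 0 0 0 0; -46 182 0 0 0 0 0; -55 217 0 0 0 0 0; -63 252 0 0 0 0 0; -72 287 0 0 0 0 0; -81 322 0 0 0 0 0; -90 357 0 0 0 0 0'
python3 -m handwheel '-9 35 0 0 0 -1 0; -18 70 0 0 0 -3 0; -26 105 0 0 0 -5 0; -35 140 0 0 0 -7 0; -43 173 0 0 0 -9 0; -51 204 5 0 0 -11 0; -58 232 15 0 0 -13 0; -64 257 28 0 0 -15 0; -69 277 42 0 0 -17 0; -73 292 55 0 0 -18.5 0; -75 301 64 0 0 -19.5 0; -76 304 68 0 0 -20 0'
python3 -m handwheel '0 0 0 0 0 0 0; 0 0 0 0 0 0 0'
python3 - <<'E'
from bench import *; import cv2
from h import *
for n in("wrist",):
    f=grab_frame(n); cv2.imwrite(f"pics/{n}9.png",f["pixels"][:,:,::-1])
rel([.550,-.3573,.134],Rt(25.8)); o=readout.get_obs(); print(o['contact_force'],o['tcp_pos'])
E
```

```text
clock: 19.48
tcp_pos: [0.5929, -0.0501, 0.3141]
orientation: [3.137, 0.156, 0.001]
contact_force: [-0.2, 0.0, -3.7]
grip_width: 0.0148
clock: 20.98
tcp_pos: [0.5483, -0.358, 0.2454]
orientation: [-3.063, -0.7, 0.001]
contact_force: [-0.3, -0.5, -2.6]
grip_width: 0.0139
clock: 21.22
tcp_pos: [0.55, -0.3563, 0.2464]
orientation: [3.062, 0.703, 0.002]
contact_force: [0.1, -0.1, -2.7]
grip_width: 0.0146
shift [ -0.6   0.8 112.4] turn [ 0.04 -0.05  0.07]
[-0.08614446 -0.09121352 -3.75380765] [ 0.55003032 -0.3563384   0.24637345]
```

View pics/wrist9.png

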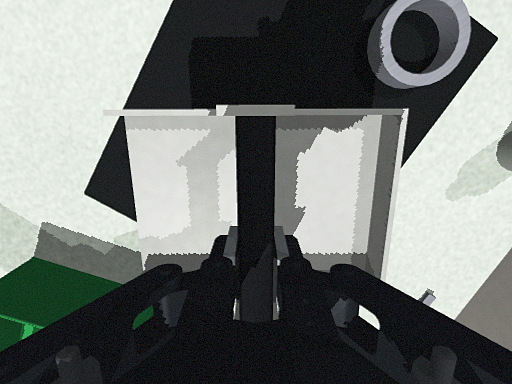

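Now lower it, slowing near contact.

```bash
python3 -m handwheel '0 1 6 0 0 0 0; 0 1 20 0 0 0 0; 0 1 38 0 0 0 0; 0 1 57 0 0 0 0; 0 1 75 0 0 0 0; 0 1 90 0 0 0 0; 0 1 100 0 0 0 0; 0 1 106 0 0 0 0; 0 1 109 0 0 0 0; 0 1 110.5 0 0 0 0; 0 1 111.5 0 0 0 0; 0 1 111.5 0 0 0 0'
python3 -m handwheel '0 0 0.5 0 0 0 0; 0 0 0.5 0 0 0 0; 0 0 0.5 0 0 0 0'
python3 -c "
from bench import *
o=readout.get_obs();print(o['contact_force'],o['moment'],o['tcp_pos'])"
```

```text
clock: 22.78
tcp_pos: [0.55, -0.358, 0.1345]
orientation: [3.062, 0.702, 0.001]
contact_force: [0.1, 0.2, -2.9]
grip_width: 0.0139
clock: 23.15
tcp_pos: [0.55, -0.358, 0.1341]
orientation: [3.062, 0.702, 0.001]
contact_force: [-0.8, 0.4, 0.2]
grip_width: 0.0142
[-0.8419472   0.44509181  0.24317818] [ 0.10103558  0.11884954 -0.00088949] [ 0.55000211 -0.35798629  0.13406756]
```

```bash
python3 -m handwheel '0 0 0.2 0 0 0 5; 0 0 0.2 0 0 0 5; 0 0 0.2 0 0 0 18; 0 0 0.2 0 0 0 25; 0 0 0.2 0 0 0 45; 0 0 0.2 0 0 0 70; 0 0 0.2 0 0 0 85; 0 0 0.2 0 0 0 85; 0 0 0.2 0 0 0 85' 20
python3 -m handwheel '0 0 -6 0 0 0 85; 0 0 -20 0 0 0 85; 0 0 -45 0 0 0 85; 0 0 -75 0 0 0 85; 0 0 -105 0 0 0 85; 0 0 -135 0 0 0 85; 0 0 -150 0 0 0 85; 0 0 -155 0 0 0 85; 0 0 -155 0 0 0 85'
python3 - <<'E'
from bench import *; import cv2
for n in("wrist","scene","top"):
    f=grab_frame(n); cv2.imwrite(f"pics/{n}10.png",f["pixels"][:,:,::-1])
t=cv2.imread('pics/scene10.png'); cv2.imwrite('pics/sz10.png',cv2.resize(t[90:320,110:430],None,fx=2.4,fy=2.4,interpolation=cv2.INTER_CUBIC))
t=cv2.imread('pics/top10.png'); cv2.imwrite('pics/tz10.png',cv2.resize(t[110:270,100:410],None,fx=2.5,fy=2.5,interpolation=cv2.INTER_CUBIC))
E
```

```text
clock: 24.28
tcp_pos: [0.5499, -0.3579, 0.1335]
orientation: [3.062, 0.702, 0.0]
contact_force: [-0.2, 0.0, -0.4]
grip_width: 0.0851
clock: 25.4
tcp_pos: [0.5496, -0.3577, 0.288]
orientation: [-3.062, -0.702, 0.001]
contact_force: [0.6, 0.3, -1.2]
grip_width: 0.0848
```

View pics/wrist10.png

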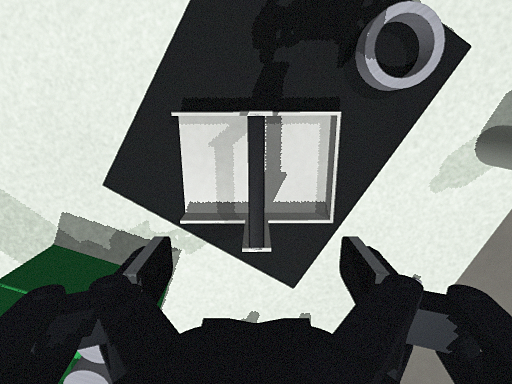

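View pics/sz10.png

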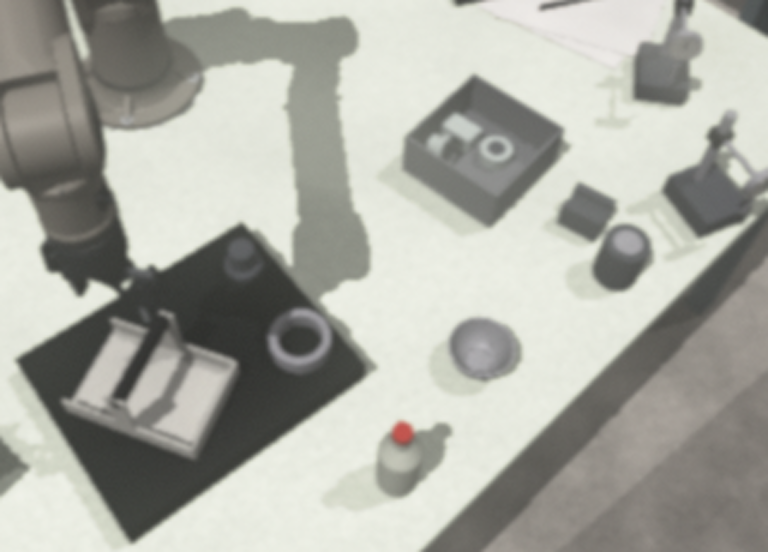

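View pics/tz10.png

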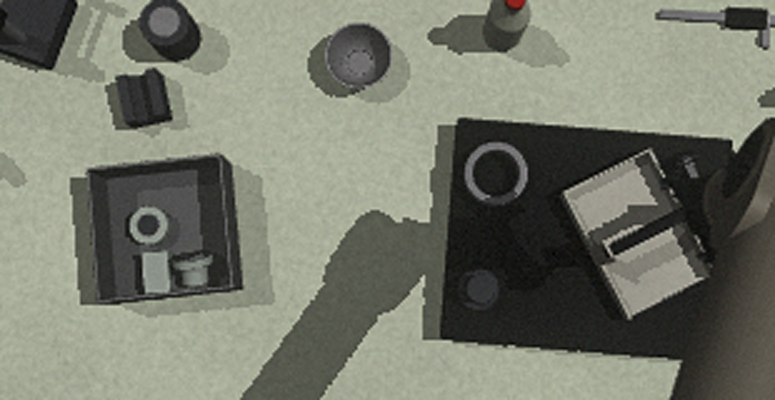

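The tray is empty, flat and free on the granite. All three parts are in the bin, and the bin's rim corner is still at pixel (135,178), so it hasn't moved. Handing in.

```bash
python3 -c "
from bench import workorder
print(workorder.hand_in())"
```

```text
the job is handed in; nothing more can be done
None
```

I carried the tray level by its handle bar to the grey bin, tipped it to 50°, and all three parts slid in. Then I set the empty tray back in its original spot on the granite, let go and backed the gripper off. The job was handed in at about 25.5 s of the 64 s allowed.

- **Parts:** the last top and scene pictures show the bush, block and collar inside the bin. After tipping, the measured load fell from about 8 N to about 3 N, which matches the empty tray.
- **Tray:** it is empty and looks flat on the granite. I lowered it until the granite took its weight, then opened the gripper; the tray did not move when I released it.
- **Everything else:** the one bin rim corner I compared is at the same pixel as at the start. The ring gauge, master, V-block and bowl look unmoved by eye.
- **Forces:** contact forces printed at the end of each move stayed under 10 N.
- **Disagreement:** my two bin position estimates, from the top and wrist cameras, differed by about 4 mm. I aimed between them, which was well within the clearance. No check failed.

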